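# Lock the button carousel's foot and hold the square jar at the front

## Task

Swing the raised lever at the side of the button carousel all the way down, so that its suction foot locks to the desk, and only then turn the carousel by its centre handle until the tall square jar stands at the front, straight behind the middle of the sorting dish. Finish while still gripping the handle and holding the carousel still there, so that I can open the jar; keep all the jars standing in their compartments and leave the other things on the desk where they are.

Things in the scene. Friction and masses are not known exactly. Their poses are not given: they have to be found in the camera images.
- foot: grey suction foot of the carousel, fixed where it stands, 208 mm across, 26 mm tall, mostly hidden under the turntable. Origin: on the desk, on the turntable's axis; z up. The foot's own -x side is its front: there the shallow sorting dish (96 mm wide, 18 mm tall, 129 to 191 mm from the axis, centred on the -x axis) sticks out. The lever block sticks out on its own -y side. The foot is turned by up to 0.35 rad from the robot's axes
- lever (a joint): suction lever of the foot, hinged on the lever block, rad: 0 = shut (lies level, pointing straight out from the foot, 30 mm above the desk, on its stop), larger = raised (up to 1.25); stiff hinge, stays where it is left, about 2 N down on the pad swings it
- lever_hinge (a point): the lever's hinge, 138 mm from the turntable's axis on the foot's -y side, 27 mm above the desk; the hinge line is parallel to the foot's x axis
- lever_pad (a point): top of the ribbed thumb pad near the lever's end (pad 30 mm wide, 26 mm long, 10 mm thick), 68 mm out from the hinge; the lever ends 81 mm out. With the lever at angle q it is 68 cos q - 8.5 sin q mm further out from the hinge and 68 sin q + 8.5 cos q mm above it
- carousel (a joint): white turntable (240 mm across, six compartments with low walls, its rim 54 mm above the desk), which spins freely on the foot either way without stops, light friction, no spring: rad turned since the start, positive anticlockwise seen from above
- handle: upright handle on the turntable's central post, turning with it: a flat rounded grip 76 mm long (its y), 15 mm thick (its x, pinch it across this) and 34 mm tall. Origin: the centre of the grip, 194 mm above the desk, on the turntable's axis; z up
- jar_square_mid (a point): the square jar: clear body 48 x 48 mm with a square steel lid, 88 mm tall, the tallest and the only square one, standing loose in a compartment about 78 mm from the axis; the point is its centre, half-way up (84 mm above the desk)
- jar_a_mid (a point): a round jar, 44 mm across, 62 mm tall, round steel lid, standing loose in a compartment about 78 mm from the axis; the point is its centre, half-way up (71 mm above the desk)
- jar_b_mid (a point): a round jar, 48 mm across, 72 mm tall, round steel lid, standing loose in a compartment about 78 mm from the axis; the point is its centre, half-way up (76 mm above the desk)
- jar_c_mid (a point): a round jar, 44 mm across, 56 mm tall, round steel lid, standing loose in a compartment about 78 mm from the axis; the point is its centre, half-way up (68 mm above the desk)
- jar_d_mid (a point): a round jar, 44 mm across, 62 mm tall, round steel lid, standing loose in a compartment about 78 mm from the axis; the point is its centre, half-way up (71 mm above the desk)
- jar_e_mid (a point): a round jar, 48 mm across, 72 mm tall, round steel lid, standing loose in a compartment about 78 mm from the axis; the point is its centre, half-way up (76 mm above the desk)
- coaster: bystander: round wooden coaster, 98 mm across, 9 mm thick, origin at the centre of its underside
- mug_mid (a point): bystander: steel mug with hinged lid on the coaster, 80 mm across, 112 mm tall, handle on its +y side; the point is its centre
- stapler_mid (a point): bystander: blue stapler, 135 x 34 x 55 mm, long along its x; the point is its centre
- stand: bystander: transparent acrylic stand, 95 x 90 mm, 113 mm tall; origin under its centre
- bin: bystander: round grey bin with a tilt-out flap, 160 mm across, 220 mm tall; origin under its centre
- spool_mid (a point): bystander: upright thread spool, 32 mm across, 40 mm tall, near the foot between dish and lever; the point is its centre
- tape: bystander: white round tape measure, 52 mm across, 17 mm thick, lying behind the lever; origin at the centre of its underside
Not all that is in view belongs to the job. Leave any purple look-alike of the part that bears jar_a_mid alone.

How it is judged:
By the outcome, as a careful person would: the job done as asked, in the order asked, and still so for the second after the job is handed in, while the arm keeps its last pose, push and grip.
It also fails if it takes over 48 s, if anything falls off the work surface, if the arm or the gripper's body presses on something with over 40 N, if the wrist force passes 120 N, or if a joint passes its speed limit or range.

## Robot

A 6-joint arm with a two-finger parallel gripper is mounted at the origin on the work surface. World frame = base frame: x ahead of the robot, y to its left, z up, the work surface at z = 0. Lengths are in m, angles in rad, forces in N, time in s.
With the tool pointing down it reaches from about 0.35 to 1 m from the base axis. Payload 7.1 kg.
Tool frame: the origin (TCP) lies midway between the tips of the shut fingers; the grasp point (between the pads) lies 19 mm behind it; z points along the fingers, y is the line along which they close (so a half turn about z gives the same grasp; the last joint's range is limited). The gripper opens to 85 mm and grips with 20 to 120 N. Pads are 22 mm wide; open, the fingers measure 114 mm over their backs; the gripper's body (76 mm by 85 mm) begins 54 mm behind the grasp point. The pads swing forward as they close: fully open they stand 13 mm farther back than shut.
Start: joints at [1.1, 0.423, 1.63, -0, 1.089, -0.019], TCP at [0.273, 0.562, 0.231] pointing down, gripper open.
Joint ranges: [-3, 3], [-0.9, 2.11], [0.09, 2.58], [-1.31, 4.45], [0.11, 2.69], [-2.54, 2.54]. Speed limits (rad/s): [2.39, 2.39, 3.01, 3.14, 3.14, 3.14].

## Interface

Orientations are given as a 3x3 rotation matrix whose columns are the frame's x, y, z axes.
In Python, from rig import manip, cams, workorder, models gives the robot as it stands.
- The arm moves only by the tool move_arm, never from a script. Its argument "rows" is one flat list of numbers, 7 for each row, row after row: the turn, a rotation vector about the world's x, y, z in degrees, then the shift along the world's x, y, z in cm, then the closure, from 0 (fully open) to 1 (shut). In form: [wx, wy, wz, x, y, z, hand, wx, wy, wz, x, y, z, hand, ...]. A call has 1 to 10 rows; each row is the pose to reach, as a shift and turn from the pose commanded when the call began; what a row does not reach only later rows make up. A row lasts 1/12 s, in which the tool goes at most 41.7 mm and 7.16 degrees, less where a joint would pass 70% of its speed; a pose out of reach is approached as far as the arm can. A call with a gripper value outside its range is refused whole. The fingers move at their own pace and stop on an object; "force" is the grip in N (left out, the last holds). Time passes only in rows, so rows that repeat a pose let the fingers close. It gives the time, the measured TCP pose, the force, the opening and the grip force at its end, in the units of the state.
- manip.state(): the state, without advancing time (a new reading comes with each control period).
- cams.camera(name): name is "scene" or "top" or "wrist"; returns (picture, depth): 480x640x3 uint8, red, green, blue; 480x640 float32, m along the optical axis (not along the pixel's ray), 0 where there is no reading.
- cams.camera_model(name): a dict with "fx", "fy", "cx", "cy" (pixels), "distortion" ([k1, k2, p1, p2, k3] as OpenCV has them; the pictures are not rectified), "pose" (4x4, takes a point from camera to world coordinates). Camera axes: x right, y up, looking along -z (the intrinsics and any distortion apply to the point x, -y, -z); pixel columns grow to the right and rows downward; lengths in m; the calibration is good to about 2 mm. A picture is of the moment at which its call begins: read the wrist's pose just before it. camera_model takes no time and is no camera call; for the wrist camera it gives the pose at the moment of the call.
- workorder.finish_job(): hands the job in; it is judged then, once.
Trained networks look in the newest picture that a camera, given by its name, has taken for a name from the list of things; names that differ only in an ending like _2 or _b are one class to them, and where a whole thing is asked for, a point or a joint stands for the part that bears it (a point fixed in the world has none). Each returns a list of dicts, best first, with "p" (0 to 1); they miss things now and then, are a little off and sometimes report something else, mostly with a low value. They report only what shows in the picture. A call takes as long as a camera call. They do not tell look-alikes from the thing itself.
- models.search_frame(thing, camera): "at" ([x, y, z] in m, in world coordinates, good to about 4 mm: the middle of the surface that is visible of it).
- models.pinpoint(thing, camera): "at" ([x, y, z] in m, in world coordinates, good to about 4 mm: a listed point, or the origin of a listed thing).
The state is a dict: "time": time; "q": joint angles; "joint_velocities": joint speeds; "tau": joint torques, N m; "tcp_pos": TCP position; "eef_rot": TCP orientation; "wrist_force": force on the tool from outside, world axes, zero at the start; "torque": the same for the moment, N m; "gripper_width": finger opening in m; "grasp_force": force on a finger pad.
Only numpy, scipy, OpenCV 4.12 (cv2) and the standard library are available. Lean on these libraries where they do the work, as an engineer would, in place of code of your own. Each camera call takes 0.05 s, during which the arm holds its last target. There are 200 camera calls.

## Working session

There is one attempt and no reset: what is moved stays moved. The work goes in short steps, Python scripts to look and compute and a tool call to move; the robot and the scene stay as the last step left them, time stands still between calls to the robot, and variables do not carry over. Pictures are saved under pics/ and viewed, at most 10 in all, crops included, and the job is handed in when it is done.

Besides the shell and the picture viewer there is one more tool, called after "Request:" by a JSON object that holds its "op" and its "data". move_arm: Moves the arm, as the interface text tells. Its arguments: {"type":"object","properties":{"rows":{"type":"array","items":{"type":"number"}},"force":{"type":"number"}},"required":["rows"]}

```bash
mkdir -p pics
cat > h.py <<'E'
from rig import manip,cams,workorder,models
import numpy as np,cv2
def save(cam,fn):
    p,d=cams.camera(cam); cv2.imwrite('pics/'+fn,p[:,:,::-1]); return p,d
def pix(cam,P):
    m=cams.camera_model(cam); T=np.linalg.inv(m['pose']); P=np.atleast_2d(P)
    c=(T[:3,:3]@P.T).T+T[:3,3]; c=c*[1,-1,-1]
    K=np.array([[m['fx'],0,m['cx']],[0,m['fy'],m['cy']],[0,0,1.]])
    return cv2.projectPoints(c,np.zeros(3),np.zeros(3),K,np.array(m['distortion']))[0][:,0]
def cloud(cam,d):
    m=cams.camera_model(cam); K=np.array([[m['fx'],0,m['cx']],[0,m['fy'],m['cy']],[0,0,1.]])
    u,v=np.meshgrid(np.arange(640),np.arange(480)); q=np.stack([u,v],-1).reshape(-1,1,2).astype(float)
    n=cv2.undistortPoints(q,K,np.array(m['distortion'])).reshape(480,640,2)
    P=np.stack([n[...,0]*d,-n[...,1]*d,-d],-1)
    return P@m['pose'][:3,:3].T+m['pose'][:3,3]
E
python3 - <<'E'
from h import *
for c in ('scene','top'):
    p,d=save(c,c+'1.png')
    for t in ['foot','handle','lever_hinge','lever_pad','jar_square_mid','jar_a_mid','spool_mid','tape','stand','bin','mug_mid','stapler_mid']:
        print(c,t,[(np.round(r['at'],3).tolist(),round(r['p'],2),pix(c,r['at'])[0].astype(int).tolist()) for r in models.pinpoint(t,c)[:4]])
print(manip.state()['time'])
E
```

```text
scene foot [([0.653, -0.025, 0.077], 0.65, [331, 291]), ([0.561, 0.072, 0.074], 0.39, [370, 264])]
scene handle [([0.576, 0.0, 0.195], 0.9, [345, 241])]
scene lever_hinge [([0.593, -0.135, 0.029], 0.73, [292, 278])]
scene lever_pad [([0.596, -0.179, 0.082], 0.78, [274, 267])]
scene jar_square_mid [([0.521, -0.057, 0.089], 0.85, [323, 245])]
scene jar_a_mid [([0.353, 0.12, 0.029], 0.82, [387, 213]), ([0.503, 0.023, 0.07], 0.7, [353, 246]), ([0.558, 0.072, 0.071], 0.57, [370, 264])]
scene spool_mid [([0.635, 0.051, 0.078], 0.67, [361, 287]), ([0.456, -0.198, 0.021], 0.61, [275, 236])]
scene tape [([0.713, -0.179, -0.001], 0.62, [270, 322])]
scene stand [([0.691, 0.346, -0.001], 0.66, [473, 329])]
scene bin [([0.715, -0.179, -0.005], 0.38, [270, 323])]
scene mug_mid [([0.459, -0.351, 0.058], 0.85, [220, 226])]
scene stapler_mid [([0.431, 0.389, 0.025], 0.77, [483, 242]), ([0.653, -0.029, 0.076], 0.34, [330, 291])]
top foot [([0.655, -0.031, 0.08], 0.48, [298, 200])]
top handle [([0.578, -0.0, 0.193], 0.54, [286, 219])]
top lever_hinge [([0.593, -0.138, 0.024], 0.81, [335, 224])]
top lever_pad [([0.596, -0.18, 0.082], 0.5, [352, 219])]
top jar_square_mid [([0.596, -0.184, 0.08], 0.72, [353, 219]), ([0.523, -0.054, 0.082], 0.67, [307, 246])]
top jar_a_mid [([0.505, 0.026, 0.071], 0.69, [279, 253]), ([0.35, 0.122, 0.036], 0.6, [246, 310]), ([0.472, 0.213, 0.028], 0.49, [215, 268])]
top spool_mid [([0.453, -0.193, 0.018], 0.57, [356, 272]), ([0.455, -0.351, 0.058], 0.18, [413, 269])]
top tape [([0.713, -0.179, -0.002], 0.62, [348, 186]), ([0.639, 0.048, 0.076], 0.25, [270, 206])]
top stand [([0.689, 0.344, 0.002], 0.82, [174, 197])]
top bin [([0.546, -0.538, -0.001], 0.87, [469, 239])]
top mug_mid [([0.452, -0.354, 0.058], 0.77, [414, 269]), ([0.688, 0.344, 0.001], 0.67, [174, 198])]
top stapler_mid [([0.434, 0.391, 0.023], 0.96, [154, 282])]
1.3
```

View pics/scene1.png

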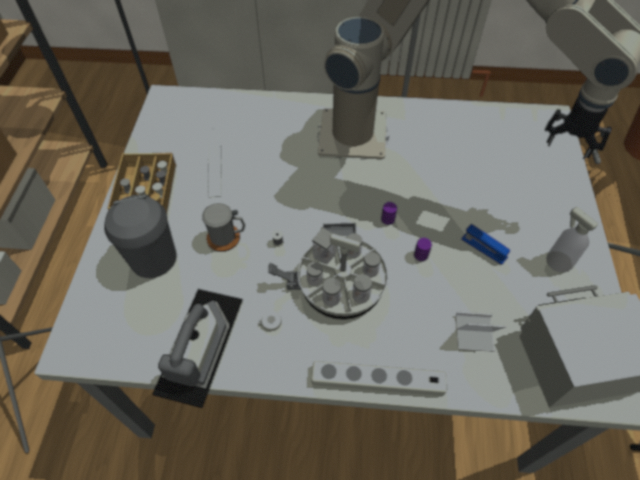

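```bash
python3 -c "
import cv2
p=cv2.imread('pics/top1.png')[130:350,150:430];cv2.imwrite('pics/topc.png',cv2.resize(p,None,fx=2.7,fy=2.7,interpolation=2))"
```

```text
(no output)
```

View pics/topc.png

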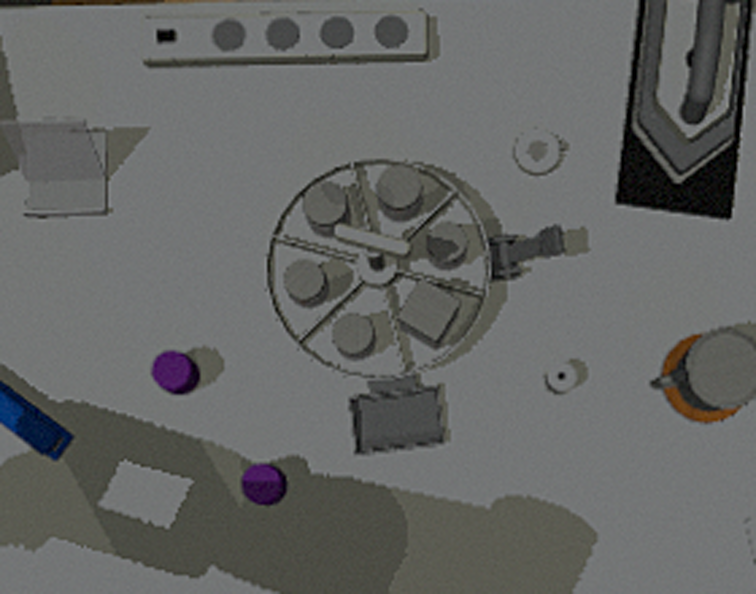

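Scene: the carousel is at scene px (343,275), with the raised lever on its left at (285,275) and the dish behind it at (340,230). In the top crop, the tall square jar is at (430,310), right of the dish at (400,415). The purple jars at (175,372) and (265,485) are look-alikes and stay put. Next I measure from depth.

```bash
cat > meas.py <<'E'
from h import *
def rect(n,M):
    if len(M)<8: print(n,len(M)); return
    M=M[:,:2].astype(np.float32)
    r=cv2.minAreaRect(M*1000); b=cv2.boxPoints(r)
    e=b[1]-b[0]; f=b[2]-b[1]; l=e if np.hypot(*e)>np.hypot(*f) else f
    print(n,len(M),'med',np.median(M,0).round(4),'c',np.round(r[0],1),'sz',np.round(r[1],1),'longdir deg',round(np.degrees(np.arctan2(l[1],l[0]))%180,1))
def run(c,A=np.array([.577,0.])):
    p,d=cams.camera(c); P=cloud(c,d); ok=d>0
    r=np.hypot(*(P[...,:2]-A).transpose(2,0,1)); z=P[...,2]
    rect(c+' handle',P[ok&(r<.06)&(z>.175)&(z<.225)])
    rect(c+' sqlid',P[ok&(r<.125)&(r>.045)&(z>.119)&(z<.137)])
    rim=P[ok&(r<.13)&(z>.047)&(z<.062)]
    rm=rim[np.hypot(*(rim[:,:2]-A).T)>.10][:,:2]
    if len(rm)>20:
        e=np.linalg.lstsq(np.c_[2*rm,np.ones(len(rm))],(rm**2).sum(1),rcond=None)[0]; print(c,'rim circ',e[:2].round(4),np.sqrt(e[2]+e[0]**2+e[1]**2).round(4))
    rect(c+' dish',P[ok&(r<.2)&(r>.125)&(z>.006)&(z<.024)&(P[...,0]<.46)&(abs(P[...,1])<.1)])
    M=P[ok&(P[...,1]<-.14)&(P[...,1]>-.25)&(abs(P[...,0]-.595)<.05)&(z>.02)]
    rect(c+' lever',M)
    if len(M): 
        t=M[np.argsort(M[:,1])]; print(t[::max(1,len(t)//12)].round(3).tolist())
E
python3 - <<'E'
from meas import *
run('top');run('scene');print(manip.state()['time'])
E
```

```text
top handle 212 med [ 0.5763 -0.0021] c [577.2  -2.9] sz [73.  18.4] longdir deg 74.4
top sqlid 322 med [ 0.5221 -0.0551] c [583.3 -22.1] sz [197.9  80.2] longdir deg 36.9
top rim circ [ 0.579  -0.0023] 0.116
top dish 362 med [ 0.4242 -0.0208] c [418.    0.6] sz [194.9  79.5] longdir deg 90.0
top lever 219 med [ 0.5949 -0.1671] c [ 593.9 -168.5] sz [43.5 57.5] longdir deg 94.0
[[0.6, -0.197, 0.084], [0.584, -0.191, 0.078], [0.59, -0.187, 0.092], [0.587, -0.183, 0.078], [0.605, -0.178, 0.076], [0.604, -0.175, 0.082], [0.593, -0.167, 0.061], [0.586, -0.162, 0.057], [0.579, -0.154, 0.032], [0.594, -0.151, 0.047], [0.608, -0.146, 0.035], [0.594, -0.143, 0.032], [0.604, -0.14, 0.038]]
scene handle 344 med [ 0.5833 -0.0009] c [580.4  -1.3] sz [76.1 20.3] longdir deg 72.0
scene sqlid 248 med [ 0.5249 -0.0562] c [522.  -52.9] sz [49.5 50.3] longdir deg 146.9
scene rim circ [ 5.772e-01 -3.000e-04] 0.1151
scene dish 117 med [ 0.3919 -0.0145] c [407.2  16.8] sz [169.5  49.3] longdir deg 78.5
scene lever 223 med [ 0.5984 -0.1675] c [ 593.3 -167.4] sz [46.8 54.6] longdir deg 90.1
[[0.582, -0.195, 0.079], [0.587, -0.188, 0.089], [0.598, -0.184, 0.087], [0.612, -0.18, 0.075], [0.602, -0.177, 0.074], [0.608, -0.173, 0.075], [0.593, -0.168, 0.061], [0.594, -0.163, 0.063], [0.603, -0.157, 0.054], [0.586, -0.151, 0.047], [0.593, -0.147, 0.049], [0.602, -0.144, 0.037], [0.613, -0.141, 0.026]]
1.4
```

```bash
python3 -c "
from h import *
s=manip.state();print(s['time'],np.array(s['tcp_pos']).round(4),np.array(s['eef_rot']).round(3).tolist(),s['gripper_width'],np.round(s['q'],3))"
```

```text
1.4 [0.2728 0.5623 0.2313] [[-0.9, 0.437, -0.0], [0.437, 0.9, -0.0], [-0.0, -0.0, -1.0]] 0.08504803745950633 [ 1.1    0.423  1.63  -0.     1.089 -0.019]
```

Request:
{"op": "move_arm", "data": {"rows": [0,0,-40,16,-37,8,1,0,0,-40,16,-37,8,1,0,0,-40,16,-37,8,1,0,0,-40,16,-37,8,1,0,0,-40,16,-37,8,1,0,0,-40,16,-37,8,1,0,0,-40,16,-37,8,1,0,0,-40,16,-37,8,1,0,0,-40,16,-37,8,1,0,0,-40,16,-37,8,1], "force": 30}}

```text
time: 2.23
tcp_pos: [0.4334, 0.19, 0.3122]
eef_rot: [[-0.408, 0.913, 0.001], [0.913, 0.408, 0.0], [-0.0, 0.001, -1.0]]
wrist_force: [0.6, 0.1, 1.1]
gripper_width: 0.0001
grasp_force: 0.0
```

Request:
{"op": "move_arm", "data": {"rows": [0,0,-41,16,-37,0,1,0,0,-41,16,-37,0,1,0,0,-41,16,-37,0,1,0,0,-41,16,-37,0,1,0,0,-41,16,-37,0,1,0,0,-41,16,-37,0,1,0,0,-41,16,-37,0,1,0,0,-41,16,-37,0,1,0,0,-41,16,-37,0,1,0,0,-41,16,-37,0,1]}}

```text
time: 3.07
tcp_pos: [0.5938, -0.1813, 0.3113]
eef_rot: [[0.292, 0.956, 0.001], [0.956, -0.292, -0.001], [-0.001, 0.001, -1.0]]
wrist_force: [0.9, 0.3, -0.2]
gripper_width: 0.0005
grasp_force: 0.0
```

Request:
{"op": "move_arm", "data": {"rows": [0,0,0,0.4,-0.2,-4,1,0,0,0,0.4,-0.2,-8,1,0,0,0,0.4,-0.2,-12,1,0,0,0,0.4,-0.2,-16,1,0,0,0,0.4,-0.2,-19,1,0,0,0,0.4,-0.2,-20.5,1,0,0,0,0.4,-0.2,-21.5,1,0,0,0,0.4,-0.2,-22.3,1,0,0,0,0.4,-0.2,-23,1,0,0,0,0.4,-0.3,-23.4,1]}}

```text
time: 3.9
tcp_pos: [0.5976, -0.1808, 0.0778]
eef_rot: [[0.29, 0.957, 0.002], [0.957, -0.29, -0.0], [0.0, 0.002, -1.0]]
wrist_force: [-0.8, 0.0, 2.4]
gripper_width: 0.0003
grasp_force: 0.9
```

Request:
{"op": "move_arm", "data": {"rows": [0,0,0,0,-0.4,-0.6,1,0,0,0,0.1,-0.8,-1.2,1,0,0,0,0.1,-1.1,-1.8,1,0,0,0,0.2,-1.4,-2.3,1,0,0,0,0.2,-1.6,-2.8,1,0,0,0,0.2,-1.8,-3.2,1,0,0,0,0.2,-1.9,-3.6,1,0,0,0,0.2,-2.0,-4.0,1,0,0,0,0.2,-2.0,-4.3,1,0,0,0,0.2,-2.0,-4.5,1]}}

```text
time: 4.73
tcp_pos: [0.5991, -0.2011, 0.0337]
eef_rot: [[0.29, 0.957, 0.0], [0.957, -0.29, -0.0], [-0.0, 0.0, -1.0]]
wrist_force: [-8.2, 1.5, 31.8]
gripper_width: 0.0004
grasp_force: 16.0
```

Request:
{"op": "move_arm", "data": {"rows": [0,0,0,0,0,3,1,0,0,0,0,0,7,1,0,0,0,0,0,11,0,0,0,0,0,0,15,0,0,0,0,0,0,19,0,0,0,0,0,0,23,0,0,0,0,0,0,26,0,0,0,0,-4,0,26,0,0,0,0,-8,0,26,0,0,0,0,-8,0,26,0]}}

```text
time: 5.57
tcp_pos: [0.5115, -0.1994, 0.2911]
eef_rot: [[0.291, 0.957, -0.007], [0.957, -0.291, 0.002], [-0.0, -0.007, -1.0]]
wrist_force: [-0.7, -0.8, -0.3]
gripper_width: 0.0852
grasp_force: 0.0
```

```bash
cat > q.py <<'E'
from meas import *
import sys
n=sys.argv[1]
run('top');run('scene')
ps=[]
for c in ('top','scene'):
    p,d=save(c,c+n+'.png'); x,y=pix(c,[.57,-.06,.08])[0].astype(int)
    ps.append(cv2.resize(p[y-75:y+75,x-100:x+100,::-1],(400,300),interpolation=2))
    for t in ['handle','lever_pad','lever_hinge','jar_square_mid']:
        print(c,t,[(np.round(r['at'],3).tolist(),round(r['p'],2)) for r in models.pinpoint(t,c)[:2]])
cv2.imwrite('pics/c'+n+'.png',np.hstack(ps))
print(manip.state()['time'])
E
python3 q.py 2
```

```text
top handle 213 med [ 0.5761 -0.0019] c [576.3  -2.6] sz [73.2 19.4] longdir deg 71.5
top sqlid 326 med [ 0.5221 -0.0551] c [586.1 -29.7] sz [189.5  98.4] longdir deg 39.6
top rim circ [ 0.5792 -0.0023] 0.1159
top dish 351 med [ 0.427  -0.0182] c [418.2  -0.7] sz [ 79.5 196.4] longdir deg 90.2
top lever 358 med [ 0.5578 -0.1651] c [ 579.6 -181.2] sz [69.3 81.6] longdir deg 90.2
[[0.548, -0.222, 0.609], [0.594, -0.201, 0.038], [0.552, -0.19, 0.625], [0.559, -0.182, 0.62], [0.565, -0.175, 0.618], [0.552, -0.17, 0.63], [0.551, -0.166, 0.634], [0.553, -0.162, 0.635], [0.552, -0.159, 0.633], [0.602, -0.155, 0.033], [0.587, -0.152, 0.034], [0.545, -0.148, 0.631], [0.576, -0.143, 0.031]]
scene handle 341 med [ 0.5832 -0.0008] c [580.3  -0.8] sz [76.4 18.8] longdir deg 69.5
scene sqlid 258 med [ 0.5257 -0.0565] c [522.4 -52.9] sz [48.7 51.1] longdir deg 148.2
scene rim circ [5.777e-01 1.000e-04] 0.1152
scene dish 121 med [ 0.393  -0.0176] c [400.5 -12.9] sz [160.4  40. ] longdir deg 80.7
scene lever 3302 med [ 0.5549 -0.1933] c [ 581.2 -191.4] sz [102.6  72.3] longdir deg 90.0
[[0.545, -0.243, 0.603], [0.554, -0.219, 0.598], [0.549, -0.213, 0.412], [0.588, -0.208, 0.382], [0.554, -0.204, 0.506], [0.551, -0.199, 0.535], [0.553, -0.193, 0.431], [0.565, -0.187, 0.584], [0.567, -0.181, 0.609], [0.565, -0.173, 0.619], [0.569, -0.161, 0.621], [0.563, -0.152, 0.612], [0.594, -0.14, 0.03]]
top handle [([0.578, 0.001, 0.195], 0.79)]
top lever_pad []
top lever_hinge [([0.591, -0.141, 0.026], 0.65), ([0.434, 0.392, 0.024], 0.41)]
top jar_square_mid [([0.521, -0.055, 0.081], 0.88)]
scene handle [([0.578, -0.003, 0.194], 0.7)]
scene lever_pad [([0.602, -0.203, 0.036], 0.86)]
scene lever_hinge [([0.593, -0.134, 0.029], 0.61), ([0.653, -0.026, 0.077], 0.6)]
scene jar_square_mid [([0.521, -0.053, 0.085], 0.57)]
6.1667
```

View pics/c2.png

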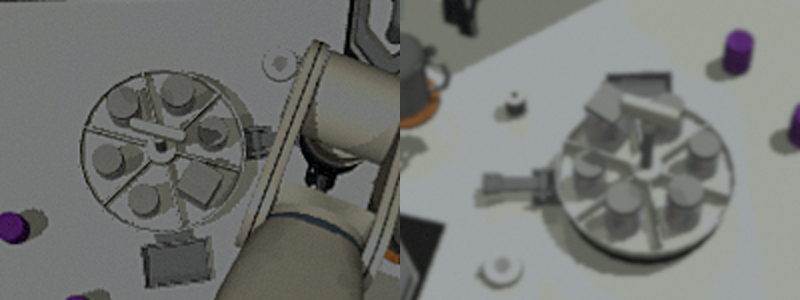

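Request:
{"op": "move_arm", "data": {"rows": [0,0,0,1.2,4,0,0,0,0,0,2.4,8,0,0,0,0,0,3.5,12,0,0,0,0,0,4.7,16,0,0,0,0,0,5.9,20,0,0,0,0,0,5.9,20,-3,0,0,0,0,5.9,20,-6.5,0,0,0,0,5.9,20,-9.5,0,0,0,0,5.9,20,-11.9,0,0,0,0,5.9,20,-11.9,0]}}

```text
time: 7.0
tcp_pos: [0.5746, -0.0003, 0.1684]
eef_rot: [[0.29, 0.957, -0.009], [0.957, -0.29, 0.0], [-0.002, -0.009, -1.0]]
wrist_force: [-0.7, 0.4, -0.0]
gripper_width: 0.0854
grasp_force: 0.0
```

Request:
{"op": "move_arm", "data": {"rows": [0,0,0,0,0,0,0.4,0,0,0,0,0,0,0.6,0,0,0,0,0,0,0.75,0,0,0,0,0,0,0.85,0,0,0,0,0,0,1,0,0,0,0,0,0,1,0,0,0,0,0,0,1,0,0,0,0,0,0,1], "force": 35}}

```text
time: 7.67
tcp_pos: [0.5786, -0.0009, 0.1745]
eef_rot: [[0.29, 0.957, 0.002], [0.957, -0.29, -0.0], [0.0, 0.002, -1.0]]
wrist_force: [-0.3, -0.6, 7.0]
gripper_width: 0.0144
grasp_force: 39.7
```

```bash
python3 q.py 3; python3 -c "
from h import *
s=manip.state();print(s['wrist_force'],s['torque'],s['q'])"
```

```text
top handle 10 med [ 0.5726 -0.034 ] c [573.6 -33.9] sz [10.8  6.6] longdir deg 67.3
top sqlid 117 med [ 0.5217 -0.0705] c [516.8 -74.9] sz [24.4 54.4] longdir deg 178.8
top rim circ [ 0.5789 -0.012 ] 0.1076
top dish 48 med [ 0.4212 -0.0669] c [423.5 -78.7] sz [34.8 60.5] longdir deg 178.8
top lever 256 med [ 0.5964 -0.1785] c [ 595.4 -180. ] sz [46.7 81.5] longdir deg 95.6
[[0.589, -0.222, 0.032], [0.591, -0.215, 0.037], [0.597, -0.209, 0.04], [0.61, -0.202, 0.032], [0.608, -0.196, 0.031], [0.598, -0.189, 0.037], [0.604, -0.181, 0.038], [0.586, -0.171, 0.04], [0.592, -0.163, 0.037], [0.593, -0.155, 0.035], [0.599, -0.149, 0.035], [0.579, -0.146, 0.031], [0.603, -0.141, 0.028]]
scene handle 224 med [0.5897 0.0121] c [579.    1.7] sz [69.8 45.5] longdir deg 47.3
scene sqlid 256 med [ 0.5252 -0.0563] c [521.9 -52.7] sz [48.2 49.9] longdir deg 145.4
scene rim circ [ 5.772e-01 -2.000e-04] 0.1151
scene dish 58 med [ 0.3954 -0.0465] c [404.2  -7. ] sz [ 41.5 189.8] longdir deg 97.7
scene lever 269 med [ 0.5987 -0.1794] c [ 592.  -178.9] sz [49.4 76.8] longdir deg 90.6
[[0.606, -0.217, 0.029
[... 253 characters left out ...]
0.032], [0.612, -0.141, 0.03]]
top handle []
top lever_pad [([0.601, -0.209, 0.035], 0.81), ([0.547, -0.541, -0.004], 0.7)]
top lever_hinge [([0.592, -0.139, 0.024], 0.92), ([0.44, 0.393, 0.024], 0.18)]
top jar_square_mid [([0.524, -0.058, 0.083], 0.66), ([0.596, -0.078, 0.069], 0.57)]
scene handle [([0.576, -0.002, 0.195], 0.74)]
scene lever_pad [([0.601, -0.206, 0.034], 0.85), ([0.652, -0.028, 0.079], 0.55)]
scene lever_hinge [([0.594, -0.136, 0.031], 0.82)]
scene jar_square_mid [([0.521, -0.055, 0.083], 0.62)]
8.2667
[-1.04910517 -0.59567085  6.26162268] [-0.10700551  0.11665262 -0.03867448] [-2.19624705e-02  4.26607577e-01  1.77782680e+00 -1.93553998e-04
  9.35205783e-01  2.72867751e-01]
```

View pics/c3.png

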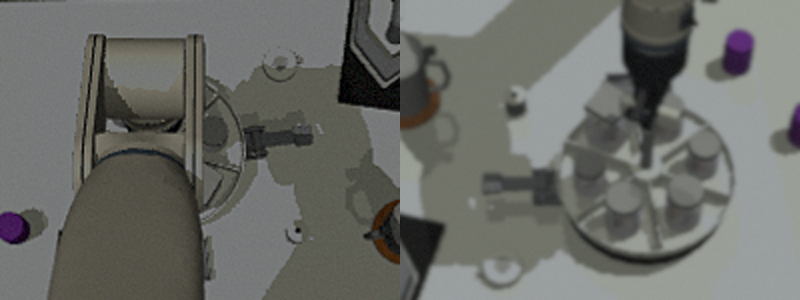

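Request:
{"op": "move_arm", "data": {"rows": [0,0,-1,0,0,0,1,0,0,-3,0,0,0,1,0,0,-6,0,0,0,1,0,0,-10,0,0,0,1,0,0,-14,0,0,0,1,0,0,-18,0,0,0,1,0,0,-22,0,0,0,1,0,0,-25,0,0,0,1,0,0,-27,0,0,0,1,0,0,-28,0,0,0,1]}}

```text
time: 9.1
tcp_pos: [0.5792, -0.0012, 0.1745]
eef_rot: [[0.707, 0.707, 0.003], [0.707, -0.707, -0.001], [0.002, 0.003, -1.0]]
wrist_force: [2.5, -2.7, 6.6]
gripper_width: 0.0144
grasp_force: 39.5
```

Request:
{"op": "move_arm", "data": {"rows": [0,0,-1,0,0,0,1,0,0,-3,0,0,0,1,0,0,-5,0,0,0,1,0,0,-7,0,0,0,1,0,0,-8.5,0,0,0,1,0,0,-9.2,0,0,0,1,0,0,-9.2,0,0,0,1,0,0,-9.2,0,0,0,1]}}

```text
time: 9.77
tcp_pos: [0.5793, -0.0013, 0.1745]
eef_rot: [[0.81, 0.587, 0.003], [0.587, -0.81, -0.001], [0.002, 0.003, -1.0]]
wrist_force: [2.1, -3.4, 5.0]
gripper_width: 0.0147
grasp_force: 39.5
```

```bash
python3 q.py 4 | egrep 'sqlid|jar_sq|pad|hinge|dish'
python3 - <<'E'
from h import *
A=np.array([.578,-.001])
for c in ('scene','top','wrist'):
  for i in range(3):
    p,d=cams.camera(c)
    if c=='wrist' and i==0: cv2.imwrite('pics/w4.png',p[:,:,::-1])
    for t in ['jar_square_mid','lever_pad','lever_hinge']:
        for r in models.pinpoint(t,c)[:2]:
            v=np.array(r['at'])[:2]-A; print(c,t,round(r['p'],2),np.round(r['at'],3),'ang',np.degrees(np.arctan2(v[1],v[0])).round(1))
s=manip.state();print(s['time'],s['gripper_width'],s['wrist_force'])
E
```

```text
top sqlid 1
top dish 61 med [ 0.4277 -0.0693] c [421.5 -80.1] sz [37.8 66.5] longdir deg 178.8
scene sqlid 5
scene dish 31 med [ 0.3968 -0.0611] c [414.5 -16. ] sz [118.8  28.6] longdir deg 77.6
top lever_pad [([0.597, -0.207, 0.036], 0.66), ([0.458, -0.196, 0.019], 0.62)]
top lever_hinge [([0.592, -0.139, 0.023], 0.8)]
top jar_square_mid []
scene lever_pad [([0.6, -0.204, 0.034], 0.62)]
scene lever_hinge [([0.592, -0.134, 0.031], 0.67), ([0.61, 0.068, 0.072], 0.21)]
scene jar_square_mid [([0.502, -0.012, 0.084], 0.46)]
scene jar_square_mid 0.39 [ 0.499 -0.009  0.084] ang -174.0
scene lever_pad 0.58 [ 0.6   -0.202  0.034] ang -83.8
scene lever_hinge 0.72 [0.655 0.005 0.078] ang 4.4
scene lever_hinge 0.63 [ 0.597 -0.137  0.029] ang -82.1
scene jar_square_mid 0.47 [ 0.5   -0.01   0.084] ang -173.2
scene lever_pad 0.85 [ 0.6   -0.202  0.035] ang -83.7
scene lever_hinge 0.6 [ 0.59  -0.134  0.025] ang -84.8
scene jar_square_mid 0.65 [ 0.503 -0.009  0.085] ang -173.7
scene jar_square_mid 0.45 [0.654 0.008 0.074] ang 6.4
scene lever_pad 0.54 [0.655 0.007 0.076] ang 5.8
scene lever_pad 0.51 
[... 437 characters left out ...]
.548 -0.073  0.066] ang -112.7
top lever_pad 0.83 [ 0.599 -0.206  0.035] ang -84.1
top lever_hinge 0.75 [ 0.596 -0.137  0.024] ang -82.7
wrist lever_pad 0.62 [ 0.605 -0.204  0.036] ang -82.5
wrist lever_hinge 0.64 [ 0.592 -0.14   0.029] ang -84.1
wrist lever_pad 0.85 [ 0.602 -0.206  0.039] ang -83.3
wrist lever_pad 0.21 [ 0.548 -0.075  0.066] ang -112.1
wrist lever_hinge 0.92 [ 0.596 -0.14   0.029] ang -82.8
wrist jar_square_mid 0.5 [ 0.574 -0.003  0.196] ang -148.4
wrist lever_pad 0.88 [ 0.602 -0.208  0.038] ang -83.4
wrist lever_pad 0.2 [ 0.711 -0.181 -0.001] ang -53.6
wrist lever_hinge 0.87 [ 0.593 -0.142  0.027] ang -83.9
12.1667 0.014364724710942484 [ 2.60951697 -2.99588459  5.90310517]
```

View pics/c4.png

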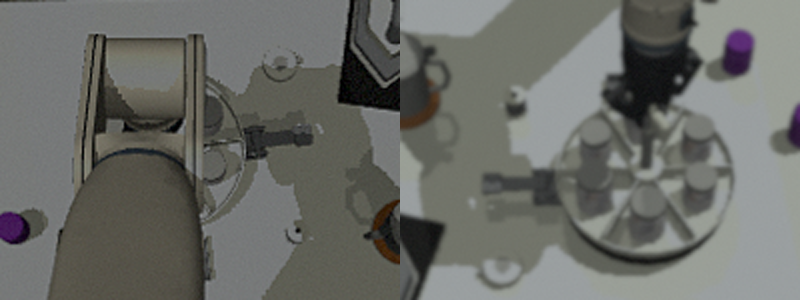

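View pics/w4.png

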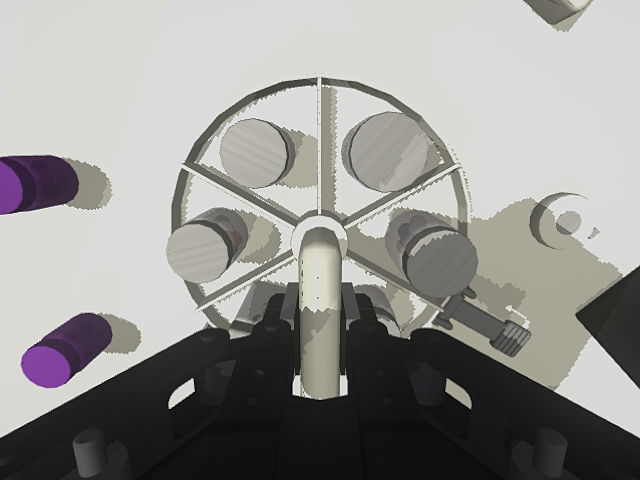

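The wrist picture shows the handle at (320,310) between the pads, four round jars standing in their compartments, and the lever down at (485,325). The compartment angle from the walls is about -174°, which matches the front direction of -173.7°.

```bash
python3 -c "
from rig import workorder
print(workorder.finish_job())"
```

```text
the job is handed in; nothing more can be done
None
```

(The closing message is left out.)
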